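# Charge the grinding bowl and close it

### The job

Scoop ore lumps out of the steel sample tray with the bench scoop and tip at least three of the four into the grinding bowl; the others stay in the tray and none is spilled. Do not touch the lumps with the gripper fingers. Then lay the scoop flat on the bench, and set the cover on the bowl over its two pins until it rests flush on the rim; leave the timer and the brown bottle alone.

Things in the scene. Friction and masses are not known exactly. Their poses are not given: they have to be found in the camera images.
- sample_tray: open stainless tray, 180 x 310 x 36 mm, fixed; origin under its centre, long side along its y; floor top 3 mm above the origin; vertical walls 3 mm thick, inner faces at x = +-87 mm and y = +-152 mm
- lump_1: brown-grey lump of ore, irregular, about 33 x 29 x 25 mm, 30 g, lying loose in the tray; origin in its middle
- lump_2: brown-grey lump of ore, irregular, about 33 x 29 x 25 mm, 30 g, lying loose in the tray; origin in its middle
- lump_3: brown-grey lump of ore, irregular, about 33 x 29 x 25 mm, 30 g, lying loose in the tray; origin in its middle
- lump_4: brown-grey lump of ore, irregular, about 33 x 29 x 25 mm, 30 g, lying loose in the tray; origin in its middle
- scoop: aluminium bench scoop with a blue handle, 180 mm long, 160 g. Origin: centre of the underside of the flat pan (80 mm long in x, 90 mm wide, 2 mm thick); the open lip is at x = +40 mm, thinned to 0.7 mm. Side walls fall from 34 mm at the back to the floor at the lip; back wall 34 mm high at x = -40 mm. z is up when it lies flat
- scoop_grip (a point): middle of the front half of the scoop's blue handle, at (-88, 0, 64) mm in the scoop's frame; the handle there is a level bar 18 mm wide (scoop's y) and 24 mm high, from x = -56 to -140 mm; axes as the scoop's
- scoop_lip (a point): middle of the scoop's front lip, on the underside, at (40, 0, 0) mm in the scoop's frame; x points out of the scoop
- grinding_bowl: steel grinding bowl on a blue base plate 196 x 136 x 12 mm, fixed. Origin under the base's centre. Round bowl in the middle: 124 mm outside and 110 mm inside diameter, rim 70 mm and floor 20 mm above the origin. Two upright 10 mm pins with tapered tips at x = +-76 mm, tops 93 mm above the origin (23 mm above the rim)
- bowl_rim (a point): centre of the bowl's mouth, level with the rim, axes as the bowl's
- bowl_floor (a point): centre of the bowl's inner floor, axes as the bowl's
- cover: round aluminium cover for the bowl, 125 mm diameter, 7 mm thick, with two ears along its x, each with a 13 mm hole at x = +-76 mm; 196 mm over the ears, 300 g; lies flat on the bench; origin: centre of the underside. Either way round fits
- cover_grip (a point): middle of the cover's black bar grip, 36 mm above the underside; the bar runs along the cover's x, 90 mm long, 14 mm wide, 14 mm high, free underneath between its posts at x = +-34 mm (22 mm down to the plate)
- timer: white kitchen-style timer, 70 mm diameter, 53 mm high, standing on the bench; bystander
- amber_bottle: small brown dropper bottle with red cap, 33 mm diameter, 76 mm high; bystander

How it is judged:
On the way, in this order (a step that is already met when the one before it is completed fails the run):
1. a lump is carried up in the scoop (((contact force between lump_1 and scoop above 0.05 N and height (world z) of lump_1 above 0.06 m) or (contact force between lump_2 and scoop above 0.05 N and height (world z) of lump_2 above 0.06 m) or (contact force between lump_3 and scoop above 0.05 N and height (world z) of lump_3 above 0.06 m) or (contact force between lump_4 and scoop above 0.05 N and height (world z) of lump_4 above 0.06 m))), for 0.1 s.
2. at least three lumps lie in the bowl ((distance between each of lump_1, lump_2, lump_3 and bowl_floor below 0.06 m or distance between each of lump_1, lump_2, lump_4 and bowl_floor below 0.06 m or distance between each of lump_1, lump_3, lump_4 and bowl_floor below 0.06 m or distance between each of lump_2, lump_3, lump_4 and bowl_floor below 0.06 m)), for 0.2 s.
3. the scoop lies flat on the bench (height (world z) of scoop below 0.008 m and angle between scoop's own z axis and vertical below 0.12 rad and linear speed of scoop below 0.02 m/s), for 0.2 s.
4. the cover is over the pins, flush on the rim (horizontal distance between cover and bowl_rim below 0.003 m and z of cover in the frame of bowl_rim between -0.003 and 0.0025 m and angle between the x axis of cover and the x axis of grinding_bowl, either way round below 0.04 rad and angle between cover's own z axis and vertical below 0.03 rad), for 0.2 s.
At the end, for the whole second after the job is handed in: at least three lumps are in the bowl, the others in the tray; the cover is over both pins, centred within 3 mm, its underside within 2.5 mm of the rim, level within 0.03 rad; the scoop lies at rest flat on the bench (within 8 mm and 0.12 rad) (all of step 3 and all of step 4 and (distance between each of lump_1, lump_2, lump_3 and bowl_floor below 0.06 m or distance between each of lump_1, lump_2, lump_4 and bowl_floor below 0.06 m or distance between each of lump_1, lump_3, lump_4 and bowl_floor below 0.06 m or distance between each of lump_2, lump_3, lump_4 and bowl_floor below 0.06 m) and (distance between lump_1 and bowl_floor below 0.06 m or (x of lump_1 in the frame of sample_tray between -0.087 and 0.087 m and y of lump_1 in the frame of sample_tray between -0.152 and 0.152 m)) and (distance between lump_2 and bowl_floor below 0.06 m or (x of lump_2 in the frame of sample_tray between -0.087 and 0.087 m and y of lump_2 in the frame of sample_tray between -0.152 and 0.152 m)) and (distance between lump_3 and bowl_floor below 0.06 m or (x of lump_3 in the frame of sample_tray between -0.087 and 0.087 m and y of lump_3 in the frame of sample_tray between -0.152 and 0.152 m)) and (distance between lump_4 and bowl_floor below 0.06 m or (x of lump_4 in the frame of sample_tray between -0.087 and 0.087 m and y of lump_4 in the frame of sample_tray between -0.152 and 0.152 m))); the robot touches nothing.
It fails at once if a finger touches a lump (contact force between the fingers and lump_1 above 0.5 N or contact force between the fingers and lump_2 above 0.5 N or contact force between the fingers and lump_3 above 0.5 N or contact force between the fingers and lump_4 above 0.5 N).
It fails at once if the timer or the brown bottle is pushed 30 mm away or tipped (distance of any of timer, amber_bottle from where it was at the start of the episode above 0.03 m or angle between any of timer, amber_bottle's own z axis and vertical above 0.3 rad).
It also fails if it takes over 72 s, if anything falls off the work surface, if the arm or the gripper's body presses on something with over 40 N, if the wrist force passes 120 N, or if a joint passes its speed limit or range.

### The arm

A 6-joint arm with a two-finger parallel gripper is mounted at the origin on a cart in front of the work surface, level with it; the furniture and walls round the work are solid. World frame = base frame: x ahead of the robot, y to its left, z up, the work surface at z = 0. Lengths are in m, angles in rad, forces in N, time in s.
With the tool pointing down it reaches from about 0.325 to 0.775 m from the base axis. Payload 5.5 kg.
Tool frame: the origin (TCP) lies between the finger pads; the fingertips stand 8 mm ahead of it and the grasp point (between the pads) lies 11 mm behind it (tcp_to_tips is the distance from the TCP to the fingertips, in m); z points along the fingers, y is the direction in which the jaws open and shut (so a half turn about z gives the same grasp; the last joint's range is limited). The gripper opens to 88 mm and grips with 3 to 60 N. Pads are 20 mm wide; open, the fingers measure 115 mm over their backs; the gripper's body (75 mm by 178 mm) begins 61 mm behind the grasp point.
Start: joints at [-1.276, 0.091, 1.231, -0, 1.82, -0.057], TCP at [0.207, -0.563, 0.231] pointing down, gripper open.
Joint ranges: [-2.87, 2.87], [-0.86, 2.18], [0.17, 2.46], [-1.51, 4.65], [0.06, 2.69], [-2.65, 2.65]. Speed limits (rad/s): [2.57, 2.57, 3.01, 3.14, 3.14, 3.14].

### API

Orientations are given as a unit quaternion [w, x, y, z].
In Python, from bench import * gives the robot as it stands. Calls block until the motion is done:
- move_to(position, orientation): joint-space move of the TCP to a pose.
- move_l(position, speed=0.15, orientation=None): straight line of the TCP; orientation=None keeps the orientation; speed is the mean speed in m/s.
- movej(angles): joint-space move.
- gripper_open() and close(): open the fingers fully, or close them until they stop; the grip force is fixed at half the most.
- hold(seconds).
- inverse_kinematics(position, orientation): joint angles nearest the present ones, or None.
- state(): the state.
- get_image(name): name is "scene" or "top"; returns a dict with "frame" (480x640x3 uint8, blue, green, red), "depth" (480x640 float32, m along the optical axis (not along the pixel's ray), 0 where there is no reading), "camera_matrix" (3x3 intrinsics, pixels), "view" (4x4, takes a point from world to camera coordinates). Camera axes: x right, y up, looking along -z (the intrinsics and any distortion apply to the point x, -y, -z); pixel columns grow to the right and rows downward; lengths in m; the calibration is good to about 2 mm. A picture is of the moment at which its call begins.
A pose or a line that the arm cannot do raises IKError and nothing moves.
- job_done(): hands the job in, once; it reports no verdict.
The state is a dict: "time": time; "joint_pos": joint angles; "dq": joint speeds; "joint_torque": joint torques, N m; "ee_pos": TCP position; "ee_rot": TCP orientation; "ft_force": force on the tool from outside, world axes, zero at the start; "moment": the same for the moment, N m; "finger_gap": finger opening in m.
Only numpy, scipy, OpenCV 4.12 (cv2) and the standard library are available. Lean on these libraries where they do the work, as an engineer would, in place of code of your own. Each camera call takes 0.05 s, during which the arm holds its last target. There are 200 camera calls.

## Working session

There is one attempt and no reset: what is moved stays moved. The work goes in short steps, each a Python script; the robot and the scene stay as the last script left them, time stands still between calls to the robot, and variables do not carry over. Pictures are saved under pics/ and viewed, about 8 in all and at most 12, crops included, and the job is handed in when it is done.

```bash
ls; mkdir -p pics
cat > h.py <<'E'
from bench import *
import numpy as np, cv2
from scipy.spatial.transform import Rotation as R
def snap(n,save=None):
    im=get_image(n)
    if save: cv2.imwrite('pics/'+save,im['frame'])
    return im
def cloud(im):
    K=np.array(im['camera_matrix']);V=np.array(im['view']);d=im['depth']
    v,u=np.mgrid[0:d.shape[0],0:d.shape[1]]
    x=(u-K[0,2])/K[0,0]*d;y=(v-K[1,2])/K[1,1]*d
    P=np.stack([x,-y,-d,np.ones_like(d)],-1)
    W=P@np.linalg.inv(V).T
    return W[...,:3]
def q(Rm): 
    a=R.from_matrix(Rm).as_quat(); return [a[3],a[0],a[1],a[2]]
E
python3 - <<'E'
from h import *
for n in ('top','scene'):
    im=snap(n,n+'0.png'); print(n,np.linalg.inv(im['view']).round(3).tolist(),np.array(im['camera_matrix']).round(1).tolist(),im.keys())
    np.save('/tmp/'+n+'.npy',cloud(im))
print(state())
E
```

```text
pics
top [[0.002, 0.988, -0.153, 0.316], [-1.0, 0.005, 0.022, 0.027], [0.023, 0.153, 0.988, 1.304], [0.0, 0.0, 0.0, 1.0]] [[455.0, 0.0, 321.0], [0.0, 455.0, 236.4], [0.0, 0.0, 1.0]] dict_keys(['frame', 'depth', 'camera_matrix', 'view'])
scene [[-0.712, 0.5, -0.494, -0.17], [-0.702, -0.519, 0.487, 0.66], [-0.013, 0.693, 0.721, 1.057], [0.0, 0.0, 0.0, 1.0]] [[501.2, 0.0, 315.4], [0.0, 501.2, 234.3], [0.0, 0.0, 1.0]] dict_keys(['frame', 'depth', 'camera_matrix', 'view'])
{'time': 0.1, 'joint_pos': array([-1.27567851e+00,  9.18124620e-02,  1.23171694e+00,  1.01806402e-05,
        1.81978564e+00, -5.66898408e-02]), 'dq': array([ 3.55196952e-04, -2.38795496e-03, -2.55211386e-03,  1.93939843e-03,
       -4.73041137e-05,  3.77317232e-04]), 'joint_torque': array([ 3.53994030e-03, -4.47856200e+01, -4.07569885e+01,  7.02201552e-02,
        2.84527650e-02, -1.20935501e-04]), 'ee_pos': array([ 0.20669682, -0.56302582,  0.22963003]), 'ee_rot': array([-8.55666824e-04,  9.84568189e-01,  1.74999255e-01, -9.75237630e-05]), 'ft_force': array([ 0.4548542 ,  0.86875327, -0.52034126]), 'moment': array([ 0.05807066,  0.00178975, -0.01311606]), 'finger_gap': 0.08761836422154441}
```

View pics/top0.png

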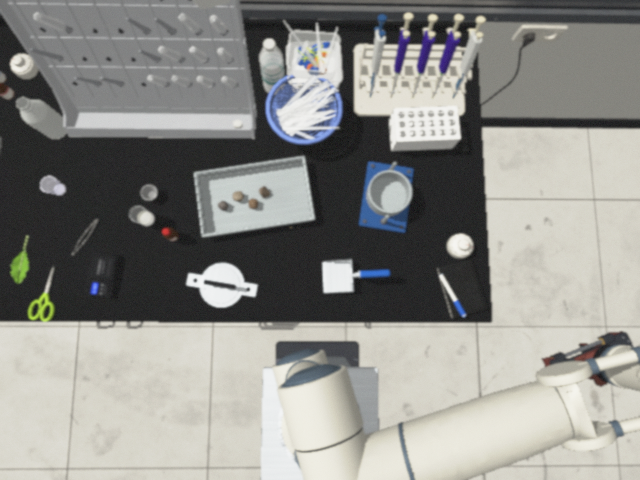

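View pics/scene0.png

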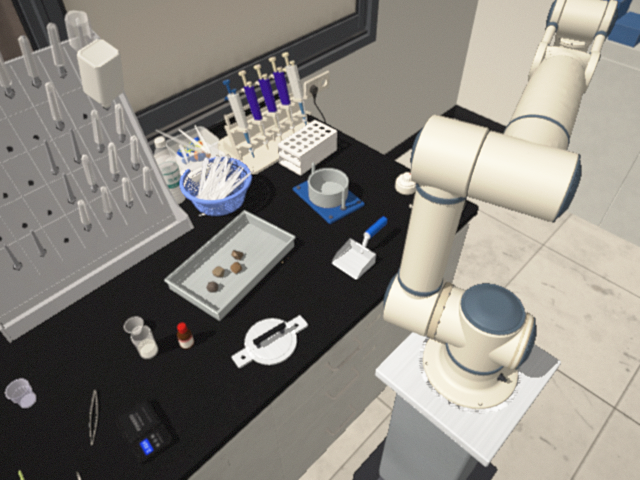

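The top view shows the tray at about (255,196) with four lumps near (223,205), (239,196), (253,203) and (264,191). The bowl is at (389,193), the cover at (221,286) and the scoop pan at (337,276) with its handle to the right. The timer is at (460,245) and the bottle at (170,234). Next I'll measure these from both point clouds.

```bash
cat > /tmp/m.py <<'E'
import numpy as np, cv2
for n in ('top','scene'):
    W=np.load(f'/tmp/{n}.npy'); I=cv2.imread(f'pics/{n}0.png'); hsv=cv2.cvtColor(I,cv2.COLOR_BGR2HSV)
    P=W.reshape(-1,3);H=hsv.reshape(-1,3).astype(int);B=I.reshape(-1,3).astype(int)
    ok=np.isfinite(P).all(1)
    x,y,z=P.T
    reg=ok&(x>0.2)&(x<0.75)&(y>-0.35)&(y<0.45)
    print('==',n,'bench z',np.median(z[reg&(B.max(1)<30)]))
    def rect(name,m,pr=True):
        p=P[m]; 
        if len(p)<5: print(name,len(p));return
        r=cv2.minAreaRect((p[:,:2]*1000).astype(np.float32))
        print(name,len(p),'mean',p.mean(0).round(4),'rect c',np.round(r[0],1),'size',np.round(r[1],1),'ang',round(r[2],1),'z5/50/95',np.percentile(p[:,2],[5,50,95]).round(4))
    blue=(H[:,0]>95)&(H[:,0]<130)&(H[:,1]>120)&(H[:,2]>60)
    rect('handle',reg&blue&(z>0.045)&(x<0.4)&(y<0)&(y>-0.25))
    rect('base',reg&blue&(z<0.03)&(x>0.38)&(y<-0.05)&(y>-0.35))
    rect('rim',reg&(z>0.06)&(z<0.08)&(x>0.35)&(y<-0.1)&(y>-0.3))
    pin=reg&(z>0.080)&(z<0.11)&(x>0.35)&(x<0.65)&(y<-0.1)&(y>-0.3)
    rect('pinA',pin&(x>0.47));rect('pinB',pin&(x<0.47))
    tray=reg&(y>-0.02)&(y<0.42)&(x>0.34)&(x<0.62)
    rect('traytop',tray&(z>0.03)&(z<0.045)&(H[:,1]<60)&(B.max(1)>60))
    lum=tray&(H[:,1]>45)&((H[:,0]<25))&(z>0.008)&(z<0.045)&(y>0.04)
    m=(lum.reshape(480,640)*255).astype(np.uint8)
    k,l,s,c=cv2.connectedComponentsWithStats(m)
    for i in range(1,k):
        if s[i,4]>=15: rect(f'lump px{c[i].round(0)}',(l==i).ravel())
    cov=reg&(x<0.36)&(y>0.08)&(y<0.4)
    rect('coverplate',cov&(z>0.002)&(z<0.016)&(B.min(1)>90))
    rect('coverbar',cov&(z>0.028)&(z<0.055))
    rect('pan',reg&(x<0.36)&(y>-0.16)&(y<0.06)&(z<0.045)&(z>-0.01)&(B.min(1)>90))
    rect('timer',reg&(x<0.45)&(y<-0.25)&(z>0.03))
E
python3 /tmp/m.py
```

```text
== top bench z 0.00042433213155190774
handle 33 mean [ 0.3979 -0.1376  0.0718] rect c [ 397.6 -143.2] size [ 2.7 68.5] ang 1.1 z5/50/95 [0.0628 0.0727 0.0773]
base 1292 mean [ 0.6084 -0.1797  0.0108] rect c [ 565.8 -181.4] size [142.5 350.9] ang 80.7 z5/50/95 [-0.001   0.0119  0.0167]
rim 557 mean [ 0.5552 -0.1754  0.0713] rect c [ 550.2 -180.9] size [122.7 326.5] ang 82.7 z5/50/95 [0.0634 0.0713 0.0777]
pinA 12 mean [ 0.5593 -0.1786  0.0905] rect c [ 559.5 -178.6] size [8.8 5.7] ang 66.6 z5/50/95 [0.0833 0.0909 0.0961]
pinB 10 mean [ 0.4061 -0.1319  0.0809] rect c [ 405.8 -132.6] size [ 8.7 48.4] ang 4.1 z5/50/95 [0.0801 0.0805 0.0822]
traytop 616 mean [0.5203 0.2175 0.0388] rect c [553.9 226.2] size [262.9 377.6] ang 42.1 z5/50/95 [0.0334 0.0391 0.0437]
lump px[253. 203.] 62 mean [0.6084 0.194  0.0257] rect c [608.6 194.2] size [23.1 21.2] ang 86.6 z5/50/95 [0.0203 0.0259 0.0306]
lump px[174. 234.] 36 mean [0.5167 0.4118 0.0278] rect c [518.  412.9] size [10.1 29. ] ang 88.9 z5/50/95 [0.009  0.0283 0.0422]
coverplate 607 mean [0.3396 0.2712 0.0088] rect c [316.2 253.6] size [ 86.3 
[... 903 characters left out ...]
.2 256.1] ang 90.0 z5/50/95 [0.0329 0.0382 0.0424]
lump px[236. 268.] 89 mean [0.6064 0.1985 0.0214] rect c [606.5 198.9] size [27.2 25.8] ang 87.2 z5/50/95 [0.0116 0.0225 0.0292]
lump px[212. 286.] 72 mean [0.5996 0.2835 0.0233] rect c [601.  282.8] size [26.2 18.4] ang 42.3 z5/50/95 [0.0161 0.0233 0.0304]
lump px[191. 337.] 16 mean [0.5073 0.4148 0.0329] rect c [508.8 414.4] size [ 4.3 15.3] ang 36.9 z5/50/95 [0.022  0.0345 0.0406]
coverplate 737 mean [0.3418 0.2741 0.0087] rect c [337.3 261.5] size [155.2  45.4] ang 90.0 z5/50/95 [0.0039 0.0089 0.0128]
coverbar 0
pan 106 mean [ 0.3542 -0.0592  0.0146] rect c [339.1 -81.2] size [150.8  40.3] ang 61.9 z5/50/95 [0.0016 0.0144 0.0307]
timer 2
```

```bash
cat > /tmp/m.py <<'E'
import numpy as np, cv2
D={n:(np.load(f'/tmp/{n}.npy'),cv2.imread(f'pics/{n}0.png')) for n in ('top','scene')}
for n,(W,I) in D.items():
    hsv=cv2.cvtColor(I,cv2.COLOR_BGR2HSV)
    P=W.reshape(-1,3);H=hsv.reshape(-1,3).astype(int);B=I.reshape(-1,3).astype(int)
    x,y,z=P.T; print('==',n)
    def rect(name,m):
        p=P[m]
        if len(p)<5: print(name,len(p));return
        r=cv2.minAreaRect((p[:,:2]*1000).astype(np.float32))
        print(name,len(p),'mean',p.mean(0).round(4),'rect c',np.round(r[0],1),'size',np.round(r[1],1),'ang',round(r[2],1),'z5/50/95',np.percentile(p[:,2],[5,50,95]).round(4))
    def comps(name,m,mn=15):
        k,l,s,c=cv2.connectedComponentsWithStats((m.reshape(480,640)*255).astype(np.uint8))
        for i in range(1,k):
            if s[i,4]>=mn: rect(f'{name} px{c[i].round(0)}',(l==i).ravel())
    blue=(H[:,0]>95)&(H[:,0]<130)&(H[:,1]>120)&(H[:,2]>60)
    rg=(x>0.3)&(x<0.8)&(y>-0.4)&(y<0.5)
    comps('handle',rg&blue&(z>0.04)&(x<0.5)&(y<0))
    comps('base',rg&blue&(z<0.02)&(x>0.47)&(y<-0.05))
    br=(x>0.5)&(x<0.75)&(y<-0.08)&(y>-0.3)
    comps('rim',br&(z>0.064)&(z<0.077))
    comps('pins',br&(z>0.082)&(z<0.10),4)
    tray=(y>0)&(y<0.42)&(x>0.48)&(x<0.74)
    comps('traytop',tray&(z>0.030)&(z<0.042)&(H[:,1]<60)&(B.max(1)>60),60)
    comps('lump',tray&(H[:,1]>45)&(H[:,0]<25)&(z>0.006)&(z<0.045))
    cov=(x>0.28)&(x<0.5)&(y>0.12)&(y<0.42)
    comps('coverplate',cov&(z<0.018)&(B.min(1)>80),60)
    comps('coverbar',cov&(z>0.026)&(z<0.055),10)
    comps('pan',(x>.28)&(x<0.5)&(y>-0.16)&(y<0.06)&(z<0.045)&(B.min(1)>80),40)
    comps('timer',(x>.3)&(x<0.6)&(y<-0.25)&(y>-.5)&(z>0.03)&(z<.08))
t=np.hstack([cv2.resize(D['top'][1][150:300,180:420],None,fx=2.5,fy=2.5,interpolation=cv2.INTER_CUBIC)])
s=cv2.resize(D['scene'][1][200:330,160:400],None,fx=2.5,fy=2.5,interpolation=cv2.INTER_CUBIC)[:224]
cv2.imwrite('pics/crop.png',np.vstack([t,s]))
E
python3 /tmp/m.py
```

```text
== top
handle px[375. 273.] 192 mean [ 0.4056 -0.1461  0.0753] rect c [ 406.2 -147.1] size [18.1 77.7] ang 2.6 z5/50/95 [0.0696 0.0757 0.08  ]
base px[379. 206.] 1089 mean [ 0.6058 -0.1713  0.0115] rect c [ 638.8 -192.9] size [141.6 204.2] ang 81.3 z5/50/95 [0.0014 0.0122 0.0167]
base px[406. 171.] 141 mean [ 0.7125 -0.2517  0.01  ] rect c [ 716.  -255.8] size [64.5 40.1] ang 49.6 z5/50/95 [-0.0025  0.0116  0.0172]
rim px[390. 190.] 310 mean [ 0.6386 -0.1926  0.0701] rect c [ 635.8 -191. ] size [121.2 122.2] ang 44.5 z5/50/95 [0.0655 0.0702 0.0749]
pins px[394. 164.] 13 mean [ 0.7098 -0.202   0.0886] rect c [ 709.5 -202.1] size [9.7 7.2] ang 0.9 z5/50/95 [0.0826 0.0889 0.0929]
pins px[386. 216.] 12 mean [ 0.5593 -0.1786  0.0905] rect c [ 559.5 -178.6] size [8.8 5.7] ang 66.6 z5/50/95 [0.0833 0.0909 0.0961]
traytop px[250. 195.] 980 mean [0.6313 0.2019 0.0374] rect c [628.9 192. ] size [192.3 320.6] ang 9.5 z5/50/95 [0.0327 0.0377 0.0414]
lump px[264. 192.] 52 mean [0.6436 0.1631 0.0229] rect c [643.9 163.8] size [22.5 18.4] ang 37.3 z5/50/95 [0.0154 0.0231 0.0297]
lump px[238. 196.] 
[... 2504 characters left out ...]
0.0083 0.0128]
coverplate px[303. 422.] 7323 mean [ 0.2828  0.2726 -0.3309] rect c [295.8 270. ] size [ 31.6 299.9] ang 0.0 z5/50/95 [-0.7935 -0.2964 -0.071 ]
coverbar px[269. 334.] 251 mean [0.3758 0.2813 0.0406] rect c [376.7 280.2] size [89. 17.] ang 80.5 z5/50/95 [0.0332 0.0415 0.046 ]
pan px[354. 258.] 1134 mean [ 0.4068 -0.0565  0.0088] rect c [413.2 -80.2] size [112.7 155.4] ang 2.8 z5/50/95 [-0.0011  0.0039  0.0324]
pan px[371. 365.] 3150 mean [ 0.2837 -0.0282 -0.4089] rect c [296.3 -50.1] size [219.8  32.5] ang 90.0 z5/50/95 [-0.801  -0.3729 -0.0855]
timer px[406. 180.] 177 mean [ 0.4873 -0.3893  0.0405] rect c [ 489.2 -390.3] size [64.  47.9] ang 0.8 z5/50/95 [0.0307 0.0374 0.055 ]
```

View pics/crop.png

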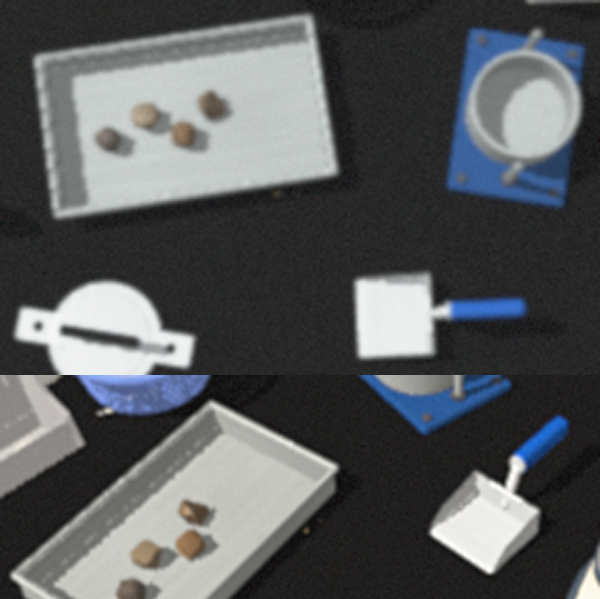

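Calibrated poses so far:
- **Tray:** centre (0.629, 0.191), yaw 9.4°.
- **Bowl:** centre (0.635, -0.1907), yaw -8.9°.
- **Scoop:** origin about (0.402, -0.049), x axis at about 92.4°.
- **Cover:** centre (0.377, 0.280).

I'll check that the whole plan can be reached before moving.

```bash
cat >> h.py <<'E'
TR=np.array([.629,.191,0]); TY=np.radians(9.4)
BW=np.array([.635,-.1907,0]); BY=np.radians(-8.9)
LIP=np.array([.04,0,0]); GR=np.array([-.088,0,.053]) # GR: TCP in scoop frame
def scoopR(yaw,tilt): # yaw of scoop x, tilt>0 = lip up (deg)
    return (R.from_euler('z',yaw,degrees=True)*R.from_euler('y',-tilt,degrees=True)).as_matrix()
def tcp(pt,yaw,tilt,s,ref=LIP):
    """TCP pose putting scoop-frame point ref at world pt"""
    Rs=scoopR(yaw,tilt); p=np.array(pt)+Rs@(GR-ref)
    Rt=np.stack([-s*Rs[:,0],s*Rs[:,1],-Rs[:,2]],1)
    return p,q(Rt)
def tray(x,y,z):
    c,s=np.cos(TY),np.sin(TY); return TR+np.array([c*x-s*y,s*x+c*y,z])
def grot(yaw): # tool down, jaws along yaw (deg)
    y=np.array([np.cos(np.radians(yaw)),np.sin(np.radians(yaw)),0]);z=np.array([0,0,-1.]);return q(np.stack([np.cross(y,z),y,z],1))
E
python3 - <<'E'
from h import *
f=lambda p,o:(lambda j:None if j is None else np.round(j,2).tolist())(inverse_kinematics(list(p),o))
for s in (1,-1):
    print('s',s)
    print('grasp',f(*tcp([.402,-.049,0],92.4,0,s,np.zeros(3))))
    for y,t,z in((-.055,-4,.003),(.145,-4,.003),(.145,20,.02),(.1,20,.12)): print('tray',y,t,f(*tcp(tray(-.006,y,z),99.4,t,s)))
    for yaw in (51,81,111,171,-129,-99,-69):
        u=np.array([np.cos(np.radians(yaw)),np.sin(np.radians(yaw)),0])
        print('pour',yaw,[f(*tcp(BW-.025*u+[0,0,.09],yaw,t,s)) for t in (20,-20,-55)])
    print('cover',f([.377,.280,.025+.1],grot(171+(90 if s>0 else -90))),f([.635,-.1907,.2],grot(BY*57.3+(90 if s>0 else -90))))
E
```

```text
s 1
grasp None
tray -0.055 -4 None
tray 0.145 -4 None
tray 0.145 20 None
tray 0.1 20 None
pour 51 [None, None, None]
pour 81 [[-0.71, 0.53, 0.97, 0.3, 1.81, 2.63], None, None]
pour 111 [[-0.59, 0.92, 0.42, 0.23, 2.08, 2.27], [-0.35, 0.28, 1.14, -0.26, 1.49, 2.41], None]
pour 171 [None, [-0.34, 0.29, 1.13, 0.06, 1.38, 1.39], [-0.44, -0.33, 1.88, 0.37, 0.68, 1.11]]
pour -129 [[-0.01, 0.72, 0.72, -0.29, 1.91, 0.6], [-0.33, 0.27, 1.15, 0.33, 1.6, 0.38], [-0.69, 0.15, 1.43, 0.96, 1.57, -0.02]]
pour -99 [[0.08, 0.34, 1.22, -0.34, 1.66, 0.22], [-0.33, 0.26, 1.17, 0.35, 1.77, -0.11], [-0.65, 0.46, 1.07, 0.92, 2.0, -0.26]]
pour -69 [[0.07, -0.05, 1.65, -0.34, 1.44, -0.27], [-0.33, 0.24, 1.18, 0.28, 1.93, -0.63], [-0.55, 0.74, 0.67, 0.82, 2.39, -0.5]]
cover [0.57, -0.26, 1.75, -0.0, 1.65, 2.29] [-0.34, 0.26, 1.1, -0.0, 1.79, -1.76]
s -1
grasp [-0.4, -0.35, 1.95, -0.0, 1.54, -0.45]
tray -0.055 -4 [0.0, 0.25, 1.35, -0.07, 1.53, -0.16]
tray 0.145 -4 [0.31, 0.28, 1.32, -0.07, 1.56, 0.15]
tray 0.145 20 [0.07, 0.28, 1.42, 0.35, 1.48, -0.13]
tray 0.1 20 [0.0, 0.23, 1.29, 0.35, 1.67, -0.14]
pour 51 [[-0.78, 0.15, 1.44, 0.35, 1.59, -0.1], [-0.36, 0.25, 1.18, -0.34, 1.82, 0.26], [-0.06, 0.6, 0.88, -0.9, 2.12, 0.3]]
pour 81 [[-0.71, 0.53, 0.97, 0.3, 1.81, -0.51], [-0.36, 0.26, 1.16, -0.34, 1.64, -0.24], [-0.0, 0.3, 1.26, -0.96, 1.7, 0.08]]
pour 111 [[-0.59, 0.92, 0.42, 0.23, 2.08, -0.87], [-0.35, 0.28, 1.14, -0.26, 1.49, -0.73], [-0.03, -0.01, 1.6, -0.93, 1.24, -0.22]]
pour 171 [None, [-0.34, 0.29, 1.13, 0.06, 1.38, -1.76], [-0.44, -0.33, 1.88, 0.37, 0.68, -2.03]]
pour -129 [[-0.01, 0.72, 0.72, -0.29, 1.91, -2.54], None, None]
pour -99 [None, None, None]
pour -69 [None, [-0.33, 0.24, 1.18, 0.28, 1.93, 2.52], None]
cover [0.57, -0.26, 1.75, -0.0, 1.65, -0.85] [-0.34, 0.26, 1.1, -0.0, 1.79, 1.38]
```

Run:
```python
from h import *
O=[.402,-.049,0]
p,o=tcp(O,92.4,0,-1,np.zeros(3))
move_to(list(p+[0,0,.09]),o); print(state()['time'])
move_l(list(p),.12); close(); st=state(); print(st['time'],st['finger_gap'],st['ft_force'])
move_l(list(p+[0,0,.10]),.12); st=state(); print(st['time'],st['finger_gap'],st['ft_force'],st['moment'],st['ee_pos']-p)
im=snap('scene','lift.png'); np.save('/tmp/l1.npy',cloud(im)); im2=snap('top','lift2.png'); np.save('/tmp/l2.npy',cloud(im2))
a=im['frame'][100:400,250:550]; b=im2['frame'][130:330,250:450]
cv2.imwrite('pics/liftc.png',np.hstack([cv2.resize(a,(400,400)),cv2.resize(b,(400,400))]))
```

```text
1.8417
3.8167 0.017386485178295243 [-0.10801984 -0.17985049  0.03443855]
4.8 0.017784790758781994 [-0.05636793  0.59073936 -1.66142071] [-0.14565267 -0.05475839 -0.01083306] [-0.00039567  0.00015519  0.09899184]
```

View pics/liftc.png

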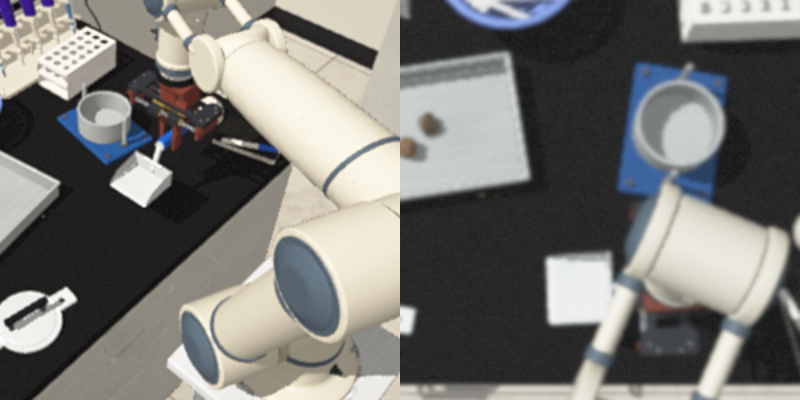

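The scoop is held and its pan, at (580,290) in the right half, looks roughly level. I'll fit a plane to the pan to check the tilt.

Run:
```python
import numpy as np,cv2
for n,f in(('l1','lift'),('l2','lift2')):
    P=np.load(f'/tmp/{n}.npy').reshape(-1,3);B=cv2.imread(f'pics/{f}.png').reshape(-1,3)
    m=(B.min(1)>110)&(P[:,0]>.36)&(P[:,0]<.45)&(P[:,1]>-.08)&(P[:,1]<0.02)&(P[:,2]>.07)&(P[:,2]<.125)
    p=P[m]
    for _ in range(4):
        A=np.c_[p[:,:2]-[.402,-.049],np.ones(len(p))];c=np.linalg.lstsq(A,p[:,2],rcond=None)[0]
        r=abs(p[:,2]-A@c); p=p[r<max(.004,1.0*r.std())]
    print(n,len(p),'slope x,y deg',np.degrees(c[:2]).round(2),'z0',c[2].round(4),'ymin/max',p[:,1].min(),p[:,1].max())
```

```text
l1 504 slope x,y deg [ 1.58 -0.48] z0 0.1019 ymin/max -0.07980288771092081 -0.006133534888682846
l2 777 slope x,y deg [ 0.53 -0.51] z0 0.1017 ymin/max -0.0797520527690016 -0.005083548528189291
```

Run:
```python
from h import *
X=-.006;Y=99.4;s=-1
p,o=tcp(tray(X,-.055,.12),Y,-4,s); move_to(list(p),o)
p,_=tcp(tray(X,-.055,.009),Y,-4,s); move_l(list(p),.12)
f0=state()['ft_force'];z=.009
print(state()['time'],f0)
while z>-.002:
    z-=.001; p,_=tcp(tray(X,-.055,z),Y,-4,s); move_l(list(p),.02); hold(.05)
    f=state()['ft_force']; print(round(z,3),(f-f0).round(2), (state()['ee_pos']-p).round(4))
    if f[2]-f0[2]>1.5: break
open('/tmp/z','w').write(str(z))
for y in (0,.05,.1,.13,.143):
    p,_=tcp(tray(X,y,z),Y,-4,s); move_l(list(p),.09); st=state(); print(y,(st['ft_force']-f0).round(2),st['moment'].round(2),round(st['time'],2))
a=snap('scene','sw1.png')['frame'][170:370,120:370]; b=snap('top','sw2.png')['frame'][140:260,170:340]
cv2.imwrite('pics/sw.png',np.hstack([cv2.resize(a,(400,320)),cv2.resize(b,(400,320))]))
```

```text
7.0917 [ 0.11061437  0.02767712 -0.49928847]
0.008 [-0.11 -0.31 -0.96] [0.0002 0.     0.0005]
0.007 [ 0.89 -0.35 -0.47] [-0.0001  0.     -0.0001]
0.006 [-0.9   0.61 -1.74] [-0.      0.     -0.0001]
0.005 [-0.13  0.3  -1.08] [-0.      0.     -0.0001]
0.004 [-0.36  0.58 -0.53] [-0.     -0.     -0.0001]
0.003 [ 0.19 -0.47 -0.78] [0.0001 0.0001 0.0001]
0.002 [ 1.39 -0.36  0.97] [ 0.0003 -0.      0.0005]
0.001 [ 0.47 -1.19  2.34] [ 0.0002 -0.0001  0.0003]
0 [-0.29  0.03  1.26] [ 0.46 -0.07  0.02] 10.25
0.05 [-0.47 -0.14  0.47] [ 0.33 -0.02  0.01] 10.96
0.1 [-0.24  0.43  1.15] [ 0.31 -0.05  0.01] 11.67
0.13 [-1.74  0.54  0.28] [ 0.31 -0.03  0.01] 12.15
0.143 [-0.33  0.81  0.89] [ 0.29 -0.04  0.03] 12.44
```

View pics/sw.png

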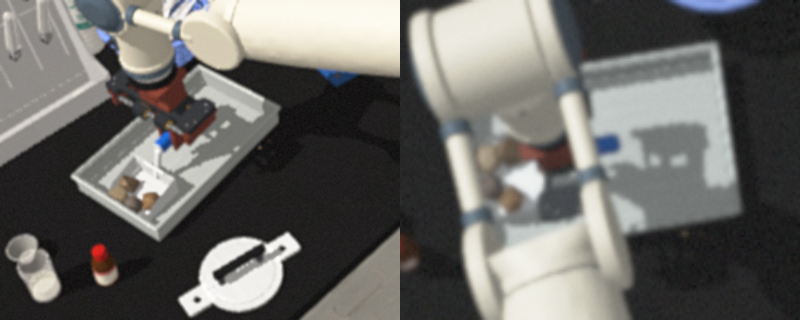

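The lumps are gathered at the lip, near (130,195) in the left half. I'll zoom in to see whether they are on the pan.

```bash
python3 -c "
import cv2
a=cv2.imread('pics/sw1.png')[255:325,160:250];cv2.imwrite('pics/z.png',cv2.resize(a,None,fx=7,fy=7,interpolation=cv2.INTER_CUBIC))"
python3 - <<'E'
from h import *
K,V=(lambda im:(np.array(im['camera_matrix']),np.array(im['view'])))(get_image('scene'))
for y in (.143,.152,.10,.063):
    for x in (-.051,-.006,.039):
        c=V@np.r_[tray(x,y,.003),1]; uv=[K[0,0]*c[0]/-c[2]+K[0,2],K[1,1]*-c[1]/-c[2]+K[1,2]]; print(y,x,((np.array(uv)-[160,255])*7).round(0))
E
```

```text
0.143 -0.051 [359. 384.]
0.143 -0.006 [270. 327.]
0.143 0.039 [183. 272.]
0.152 -0.051 [342. 401.]
0.152 -0.006 [253. 343.]
0.152 0.039 [166. 287.]
0.1 -0.051 [439. 306.]
0.1 -0.006 [350. 251.]
0.1 0.039 [264. 197.]
0.063 -0.051 [505. 240.]
0.063 -0.006 [418. 187.]
0.063 0.039 [332. 136.]
```

View pics/z.png

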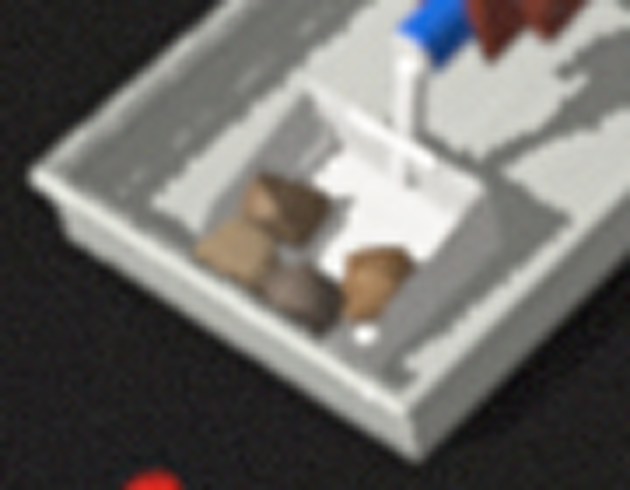

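All four lumps are at the pan: two at the back, at (285,210) and (375,280), and two against the end wall, at (235,250) and (300,295), with the lip under them. I'll nudge forward and tilt up while keeping the lip by the wall, so the wall retains them.

Run:
```python
from h import *
X=-.006;Y=99.4;s=-1;z=.001
p,o=tcp(tray(X,.1475,z+.0005),Y,-3,s); move_l(list(p),.04); f=state(); print(f['ft_force'].round(1))
for t,lz in ((3,.009),(9,.018),(15,.027),(22,.037)):
    p,o=tcp(tray(X,.147,lz),Y,t,s); move_l(list(p),.08,o); f=state(); print(t,f['ft_force'].round(1),f['moment'].round(2),round(f['time'],2))
p,o=tcp(tray(X,.125,.09),Y,24,s); move_l(list(p),.12,o); f=state(); print(f['ft_force'].round(1),f['moment'].round(2),round(f['time'],2))
im=snap('scene','up1.png'); cv2.imwrite('pics/up.png',cv2.resize(im['frame'][200:340,120:300],None,fx=4,fy=4,interpolation=cv2.INTER_CUBIC))
```

```text
[ 0.6 -0.7  1.4]
3 [ 0.4  0.3 -2.6] [-0.3  -0.14 -0.04] 13.12
9 [ 1.   0.3 -2.9] [-0.38 -0.14  0.03] 13.38
15 [ 0.  -0.  -2.7] [-0.47 -0.15  0.02] 13.63
22 [ 0.3 -0.  -2.6] [-0.54 -0.18  0.02] 13.91
[ 0.2  0.2 -2.7] [-0.63 -0.11  0.01] 14.5
```

View pics/up.png

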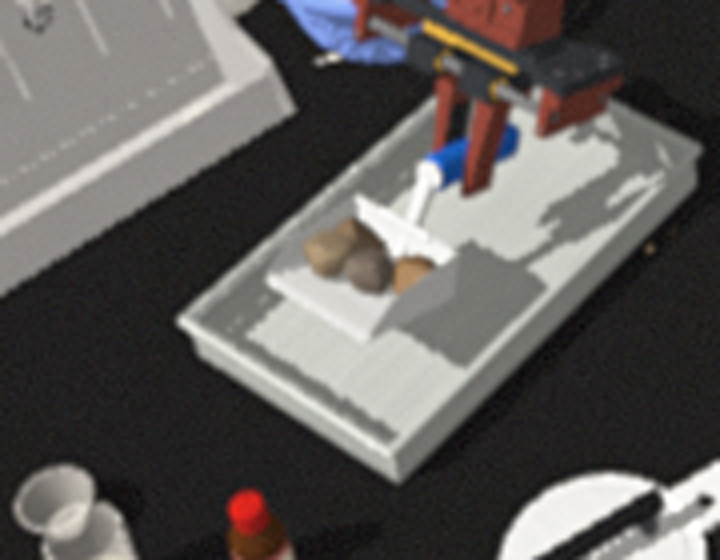

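All four lumps sit at the back of the scoop, near (360,260), and the tray is empty. The wrist force agrees, at about 1.2 N extra. Next I'll carry them to the bowl and pour.

Run:
```python
from h import *
Y=81;s=-1;u=np.array([np.cos(np.radians(Y)),np.sin(np.radians(Y)),0]); L=BW-.025*u
def go(z,t,v):
    p,o=tcp(L+[0,0,z],Y,t,s); move_l(list(p),v,o)
p,o=tcp(tray(-.006,.11,.17),99.4,24,s); move_l(list(p),.15,o)
go(.17,22,.25); print(state()['time'],state()['ft_force'].round(2))
go(.125,15,.1); go(.088,0,.1)
for t in (-14,-28,-42,-56): go(.086,t,.09); print(t,state()['ft_force'].round(2))
hold(.3); print(state()['time'],state()['ft_force'].round(2))
a=snap('scene','po1.png')['frame'][100:300,220:470]; b=snap('top','po2.png')['frame'][140:260,320:470]
cv2.imwrite('pics/po.png',np.hstack([cv2.resize(a,(400,320)),cv2.resize(b,(400,320))]))
```

```text
17.45 [-0.76  0.22 -3.21]
-14 [-1.24  0.43 -3.15]
-28 [-0.27 -0.17 -1.06]
-42 [ 0.51  0.04 -1.67]
-56 [-0.33 -0.58 -1.32]
20.675 [-0.1   0.47 -2.  ]
```

View pics/po.png

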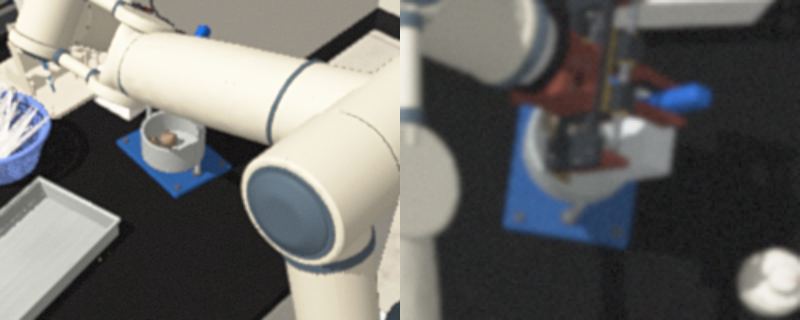

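Run:
```python
from h import *
Y=81;s=-1;u=np.array([np.cos(np.radians(Y)),np.sin(np.radians(Y)),0]); L=BW-.025*u
p,o=tcp(L+[0,0,.13],Y,-56,s); move_l(list(p),.2,o)
p,o=tcp(L-.03*u+[0,0,.17],Y,0,s); move_l(list(p),.2,o)
O=np.array([.402,-.049,0]);Z=np.zeros(3)
p,o=tcp(O+[0,0,.12],92.4,0,s,Z); move_l(list(p),.2,o); hold(.1); f0=state()['ft_force']
p,o=tcp(O+[0,0,.006],92.4,0,s,Z); move_l(list(p),.15)
for z in (.004,.003,.002,.001,0,-.001):
    p,o=tcp(O+[0,0,z],92.4,0,s,Z); move_l(list(p),.03); f=state()['ft_force']-f0; print(z,f.round(2))
    if f[2]>2: break
gripper_open(); hold(.2)
move_l(list(p+[0,0,.10]),.2); print(state()['time'],state()['finger_gap'])
a=snap('scene','pl1.png'); b=snap('top','pl2.png'); np.save('/tmp/top.npy',cloud(b)); np.save('/tmp/scene.npy',cloud(a))
cv2.imwrite('pics/pl.png',np.hstack([cv2.resize(a['frame'][140:290,270:420],(400,400)),cv2.resize(b['frame'][140:320,300:480],(400,400))]))
```

```text
0.004 [-0.49  0.43  0.64]
0.003 [0.11 0.31 2.51]
27.5 0.08794605767622131
```

View pics/pl.png

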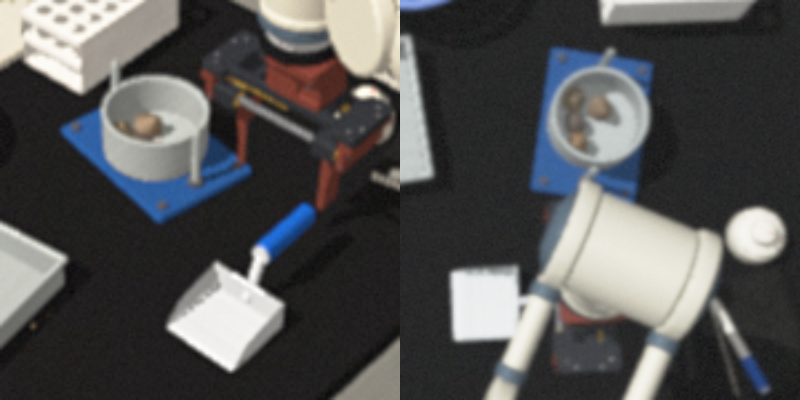

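All four lumps lie in the bowl, at (573,97), (598,108), (575,130) and (578,142) in the right half, and the scoop is flat on the bench. Before moving on I'll refine the cover and bowl poses and check the cover's IK.

```bash
cat > /tmp/c.py <<'E'
from h import *
from scipy.optimize import least_squares
for n,f in(('top','pl2'),('scene','pl1'),):
    W=np.load(f'/tmp/{n}.npy');P=W.reshape(-1,3);B=cv2.imread(f'pics/{f}.png').reshape(-1,3).astype(int);x,y,z=P.T
    print(n,'pan z',np.median(z[(abs(x-.402)<.03)&(abs(y+.045)<.03)]).round(4))
    m=(x>.28)&(x<.48)&(y>.15)&(y<.42)&(z<.02)&(z>.001)&(B.min(1)>90)
    p=P[m][:,:2]
    # template: fit disk+ears by maximising symmetric coverage -> moments of pixel footprint (holes/bar hidden ignored) using hull
    h=cv2.convexHull((p*1e4).astype(np.float32)); M=cv2.moments(h); c=np.array([M['m10'],M['m01']])/M['m00']/1e4
    th=.5*np.arctan2(2*M['mu11'],M['mu20']-M['mu02']); print('cover hull c',c.round(4),'yaw',np.degrees(th).round(1))
    b=P[(x>.28)&(x<.48)&(y>.15)&(y<.42)&(z>.028)&(z<.055)][:,:2]; u,s,v=np.linalg.svd(b-b.mean(0),full_matrices=False)
    h=(b-b.mean(0))@v.T; print('bar c',(b.mean(0)+((h.max(0)+h.min(0))/2)@v).round(4),'yaw',np.degrees(np.arctan2(v[0,1],v[0,0])).round(2),np.ptp(h,0))
    br=(abs(x-.635)<.1)&(abs(y+.19)<.1)
    r=P[br&(z>.066)&(z<.075)][:,:2]
    q_=least_squares(lambda a:np.hypot(*(r-a[:2]).T)-.0585,[.635,-.19],loss='soft_l1',f_scale=.003).x;print('rim c',q_.round(4),len(r))
    pc=[]
    for sx in(.71,.56):
        g=P[(abs(x-sx)<.02)&(abs(y+.19)<.035)&(z>.078)&(z<.099)];pc.append(g[:,:2].mean(0));print('pin',g.mean(0).round(4),len(g))
    d=pc[0]-pc[1];print('pin mid',((pc[0]+pc[1])/2).round(4),'yaw',np.degrees(np.arctan2(d[1],d[0])).round(2),np.hypot(*d))
for a in(-9.4,170.6): print('grasp',a,inverse_kinematics([.377,.2803,.025],grot(a)).round(2) if inverse_kinematics([.377,.2803,.025],grot(a)) is not None else None)
for a in(81.1,-98.9): 
    j=inverse_kinematics([.635,-.1907,.095],grot(a)); print('place',a,None if j is None else np.round(j,2))
E
python3 /tmp/c.py
```

```text
top pan z 0.0051
cover hull c [0.3777 0.2801] yaw 81.3
bar c [0.377  0.2801] yaw -99.16 [0.0896156  0.01402603]
rim c [ 0.6354 -0.1907] 295
pin [ 0.709  -0.2017  0.0907] 14
pin [ 0.5594 -0.1786  0.0903] 12
pin mid [ 0.6342 -0.1902] yaw -8.77 0.15143994379584402
scene pan z 0.4823
cover hull c [0.3799 0.2776] yaw 82.6
bar c [0.3773 0.2798] yaw 80.62 [0.08951626 0.01808452]
rim c [ 0.6351 -0.1911] 221
pin [ 0.7104 -0.2032  0.0865] 15
pin [ 0.5597 -0.1779  0.0877] 16
pin mid [ 0.6351 -0.1906] yaw -9.51 0.15280088828086752
grasp -9.4 [ 0.57 -0.21  1.88 -0.    1.46  0.73]
grasp 170.6 [ 0.57 -0.21  1.88 -0.    1.46 -2.41]
place 81.1 [-0.34  0.27  1.27 -0.    1.6  -1.76]
place -98.9 [-0.34  0.27  1.27 -0.    1.6   1.38]
```

Run:
```python
from h import *
C=[.3772,.2800]
move_to([*C,.12],grot(-9.3)); move_l([*C,.0255],.12); close(); st=state(); print(st['time'],st['finger_gap'])
move_l([*C,.17],.15); st=state(); print(st['ft_force'].round(2),st['moment'].round(2),st['ee_pos'])
move_to([.635,-.1907,.17],grot(-99.0)); move_l([.635,-.1907,.138],.1); print(state()['time'],state()['ee_pos'])
a=snap('scene','co1.png'); b=snap('top','co2.png'); np.save('/tmp/t2.npy',cloud(b)); np.save('/tmp/s2.npy',cloud(a))
cv2.imwrite('pics/co.png',np.hstack([cv2.resize(a['frame'][90:270,240:420],(400,400)),cv2.resize(b['frame'][140:300,310:470],(400,400))]))
```

```text
31.2083 0.013675817399860403
[ 0.17  0.3  -3.83] [-0.01 -0.07 -0.03] [0.37672383 0.27970842 0.16857204]
34.7333 [ 0.63465934 -0.1901832   0.13719747]
```

View pics/co.png

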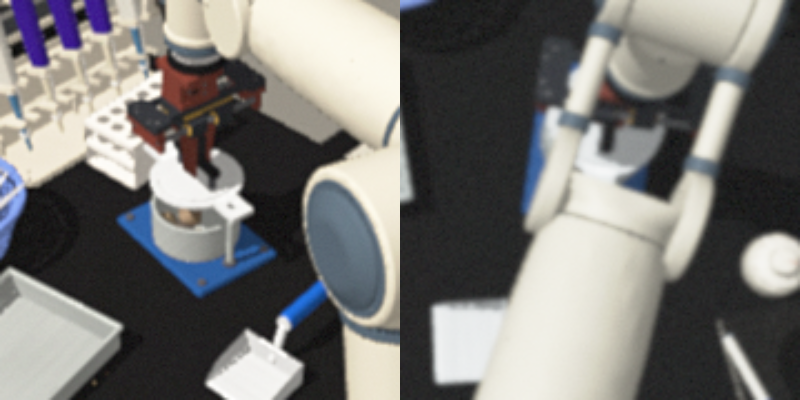

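Run:
```python
import numpy as np,cv2
from scipy.optimize import least_squares
for n,f in(('t2','co2'),('s2','co1')):
    P=np.load(f'/tmp/{n}.npy').reshape(-1,3);B=cv2.imread(f'pics/{f}.png').reshape(-1,3).astype(int);x,y,z=P.T
    m=(np.hypot(x-.635,y+.19)<.11)&(z>.108)&(z<.131)&(B.min(1)>100)
    p=P[m]; print(n,len(p),'z med',np.median(p[:,2]).round(4))
    A=np.c_[p[:,:2]-[.635,-.19],np.ones(len(p))];c=np.linalg.lstsq(A,p[:,2],rcond=None)[0];print('slopes',c[:2].round(3),c[2].round(4))
    d=p[:,:2]-[.635,-.1907]; r=np.hypot(*d.T); a=np.degrees(np.arctan2(d[:,1],d[:,0]))
    e=[]
    for k in range(-180,180,6):
        s=(a>=k)&(a<k+6)
        if s.sum()>2:
            i=np.where(s)[0][r[s].argmax()]; e.append((k,round(r[i]*1000,1)))
    print(e)
    ear=p[(r>.068)&(abs(((a+9+90)%180)-90)<25)]
    R_=np.array([[np.cos(-.157),np.sin(-.157)],[-np.sin(-.157),np.cos(-.157)]])
    q=(ear[:,:2]-[.635,-.1907])@R_.T
    for s in(1,-1):
        g=q[q[:,0]*s>0]
        if len(g)>5: print('ear',s,len(g),'x max',(g[:,0]*s).max().round(4),'y',g[:,1].min().round(4),g[:,1].max().round(4))
```

```text
t2 554 z med 0.1219
slopes [ 0.012 -0.011] 0.1223
[(-180, np.float64(71.6)), (-174, np.float64(62.7)), (-168, np.float64(62.6)), (-162, np.float64(62.2)), (-156, np.float64(62.2)), (-150, np.float64(62.1)), (-144, np.float64(61.3)), (-138, np.float64(60.7)), (-132, np.float64(60.9)), (-126, np.float64(61.6)), (-120, np.float64(60.6)), (-114, np.float64(59.6)), (-108, np.float64(60.7)), (-102, np.float64(59.8)), (30, np.float64(60.9)), (36, np.float64(61.8)), (42, np.float64(55.3)), (78, np.float64(63.0)), (84, np.float64(62.8)), (90, np.float64(63.1)), (96, np.float64(63.0)), (102, np.float64(62.3)), (108, np.float64(63.8)), (120, np.float64(21.3)), (126, np.float64(32.9)), (132, np.float64(46.9)), (138, np.float64(55.9)), (144, np.float64(62.9)), (150, np.float64(64.3)), (156, np.float64(68.4)), (162, np.float64(66.0)), (168, np.float64(68.2)), (174, np.float64(69.8))]
ear -1 7 x max 0.0701 y -0.0147 0.0111
s2 888 z med 0.1208
slopes [ 0.007 -0.012] 0.1208
[(-180, np.float64(99.5)), (-174, np.float64(65.4)), (-168, np.float64(62.9)), (-162, np.float64(63.4)), (-156, np.float64(62.6)
[... 574 characters left out ...]
0)), (30, np.float64(60.4)), (36, np.float64(56.3)), (42, np.float64(58.8)), (48, np.float64(59.2)), (54, np.float64(60.9)), (60, np.float64(59.4)), (66, np.float64(62.3)), (72, np.float64(62.4)), (78, np.float64(62.3)), (84, np.float64(62.4)), (90, np.float64(64.7)), (96, np.float64(62.1)), (102, np.float64(66.8)), (108, np.float64(65.9)), (114, np.float64(61.6)), (120, np.float64(64.6)), (126, np.float64(65.6)), (132, np.float64(66.1)), (138, np.float64(64.9)), (144, np.float64(65.8)), (150, np.float64(66.5)), (156, np.float64(103.0)), (162, np.float64(104.3)), (168, np.float64(99.6)), (174, np.float64(102.4))]
ear 1 30 x max 0.0984 y -0.0186 0.0183
ear -1 111 x max 0.1038 y -0.0169 0.0195
```

From the scene view, the cover is held level about 1.5 mm toward -x and 1 mm toward +y of the bowl axis. I'll correct for that and lower it while watching the force.

Run:
```python
from h import *
T=[.6364,-.1915]
move_l([*T,.138],.05); hold(.15); f0=state()['ft_force']
for z in (.122,.118,.115,.112,.109,.106,.103,.100,.098,.097,.096,.095,.094):
    move_l([*T,z],.05); hold(.05); st=state(); f=st['ft_force']-f0; print(z,f.round(1),st['moment'].round(2),(st['ee_pos']-[*T,z]).round(4))
    if f[2]>6: break
print(state()['time'])
```

```text
0.122 [ 1.2  0.2 -0.7] [0.04 0.02 0.  ] [-0.0001  0.     -0.0002]
0.118 [0.7 1.3 0.1] [0.03 0.03 0.02] [-0.      0.     -0.0001]
0.115 [ 1.   0.8 -0.6] [ 0.   -0.01 -0.01] [-0.0001  0.     -0.0002]
0.112 [ 0.3  1.4 -1.3] [0.03 0.   0.06] [-0.0001  0.     -0.0002]
0.109 [ 0.  -0.1 -0.7] [ 0.02  0.01 -0.02] [-0.0001  0.0001 -0.0002]
0.106 [0.7 0.8 0.2] [ 0.03 -0.01  0.03] [-0.0001  0.     -0.0002]
0.103 [ 0.2  0.9 -0.6] [ 0.06  0.   -0.02] [-0.0001  0.     -0.0002]
0.1 [-0.5  1.2 -0.7] [ 0.03  0.04 -0.02] [-0.0001  0.     -0.0002]
0.098 [ 0.4  0.7 -0.3] [0.02 0.02 0.02] [-0.0001  0.     -0.0001]
0.097 [ 0.7  0.6 -0.8] [0.02 0.05 0.02] [-0.  0. -0.]
0.096 [ 0.8  0.2 -0.2] [ 0.06 -0.02  0.04] [-0.  0. -0.]
0.095 [0.5 1.5 2.9] [ 0.05  0.18 -0.02] [ 0.0002 -0.0001  0.0007]
0.094 [-2.1  1.6  8.8] [ 0.24  0.6  -0.07] [ 0.0002 -0.0001  0.0016]
39.35
```

Run:
```python
from h import *
move_l([.6364,-.1915,.0955],.05); gripper_open(); hold(.2)
move_l([.6364,-.1915,.17],.2); move_to([.45,.0,.30],grot(-90)); print(state()['time'])
a=snap('scene','fi1.png'); b=snap('top','fi2.png'); np.save('/tmp/t2.npy',cloud(b)); np.save('/tmp/s2.npy',cloud(a))
cv2.imwrite('pics/fi.png',np.hstack([cv2.resize(a['frame'][130:300,270:440],(400,400)),cv2.resize(b['frame'][140:320,300:480],(400,400))]))
for n,im in(('t2',b),('s2',a)):
    P=np.load(f'/tmp/{n}.npy').reshape(-1,3);B=im['frame'].reshape(-1,3).astype(int);x,y,z=P.T
    m=(np.hypot(x-.635,y+.19)<.11)&(z>.066)&(z<.088)&(B.min(1)>100);p=P[m]
    for _ in range(3):
        A=np.c_[p[:,:2]-[.635,-.19],np.ones(len(p))];c=np.linalg.lstsq(A,p[:,2],rcond=None)[0];p=p[abs(p[:,2]-A@c)<.004]
    h=cv2.convexHull((p[:,:2]*1e4).astype(np.float32));M=cv2.moments(h)
    print(n,len(p),'cover top z',c[2].round(4),'slopes',c[:2].round(4),'c',np.round([M['m10']/M['m00']/1e4,M['m01']/M['m00']/1e4],4),'yaw',np.degrees(.5*np.arctan2(2*M['mu11'],M['mu20']-M['mu02'])).round(2))
    m=(abs(x-.402)<.036)&(abs(y+.047)<.03)&(B.min(1)>100)&(z<.04);p=P[m]
    if len(p)>50:
        A=np.c_[p[:,:2]-[.402,-.049],np.ones(len(p))];c=np.linalg.lstsq(A,p[:,2],rcond=None)[0];print('scoop',len(p),c.round(4))
```

```text
42.675
t2 1273 cover top z 0.0794 slopes [0.0006 0.0025] c [ 0.6356 -0.1918] yaw -7.54
scoop 524 [-0.0016  0.0023  0.0029]
s2 531 cover top z 0.08 slopes [ 0.0271 -0.0179] c [ 0.6174 -0.1872] yaw -7.73
scoop 420 [-0.0043 -0.0212  0.0026]
```

View pics/fi.png

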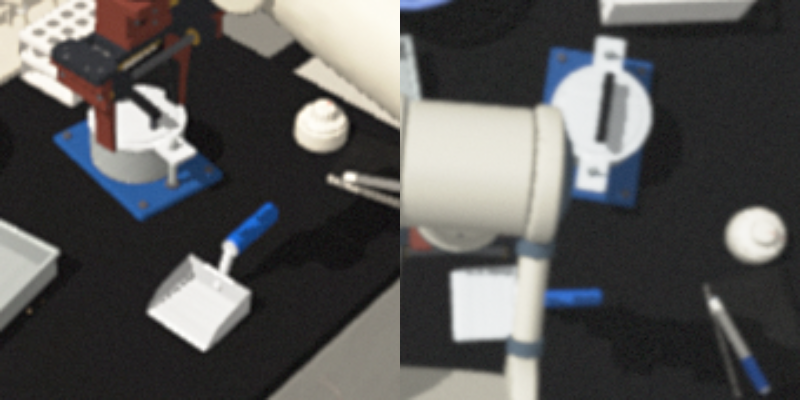

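The cover lies flush over both pins, which show in the ear holes at (607,62) and (593,172). The scoop is flat at (480,300) and the timer at (755,235) has not moved. The cover's fitted top is level to 0.003 rad and about 1 mm off the rim centre. The arm is clear, so I'm handing in.

```bash
python3 -c "
from bench import *
job_done()"
```

```text
the job is handed in; nothing more can be done
```

The job is handed in at about 43 s of the 72 s allowed; the system reports no verdict, so what follows is from my own checks. I scooped all four lumps against the tray's end wall, tipped them into the bowl, laid the scoop back on the bench and set the cover over its pins.

- **Lumps:** all four showed in the bowl just before covering, and the tray was empty when I lifted the scoop.
- **Scoop:** it lies flat, with pan height about 3 mm in both views. The top-view plane fit gave about 0.003 rad of tilt; the scene view gave 0.02 rad, within the 0.12 limit.
- **Cover:** it went down over the pins with no side force and met the rim at the expected height. The top view put it level to 0.003 rad, about 1 mm off the rim centre, with a pin in each ear hole.
- **Checks that disagreed:**
  - The top view read the cover about 2.4 mm high. The same camera read it 2.7 mm high while it was held at a known height, so I took this as camera bias.
  - The scene view's cover fit (centre about 18 mm off, tilt about 0.03 rad) was half hidden by the gripper, so I disregarded it.
  - The cover's fitted yaw was about 1.3° off the bowl's. The pin clearance allows only about 1.1°, so I put that down to measurement error.
- **Bystanders:** the timer is where it was. The bottle was not re-measured at the end, but nothing came near it.

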